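# Gang up three rails on the marking-out board and prove the lock

## Task

Gang the three pine rails for marking out: one already stands on edge on the gang board, so stand the other two on edge behind it, parallel to it, with all three centred across the board to within about a centimetre, then slide the stop block up until the three rails are snug between fence and stop with no gap, and swing the cam lever fully over to lock the stop. Finally prove that the lock holds: press the fingertips against the upper front of the stop block, above the rails, push it away from the rails with slowly rising force, and ease off once it has withstood about 10 N (never over 40 N). Leave the tools around the board where they are.

Things in the scene. Friction and masses are not known exactly. Their poses are not given: they have to be found in the camera images.
- gang_board: Gang board, fixed to the bench: plywood bed 130 (x) x 360 (y) x 18 mm on 4 mm feet. Origin: centre, at bench height; z up; y along the board from the fence to the stop. Bed surface at z = 22 mm. At its -y end stands the fixed wooden fence, 120 mm wide, 40 mm above the bed, its face looking to +y at y = -147 mm. Rails stand between fence and stop with their length along x.
- fence_face (a point): Foot of the fence face: middle of its width, at bed height (gang_board x 0, y -147, z 22 mm).
- stop (a joint): Travel (m) of the stop, a wooden block 104 (x) x 100 (y) x 78 mm that slides along the board towards the fence. Clear space from fence face to stop = 0.195 - value; three 22 mm rails are snug at 0.129; range 0 to 0.145, starts at 0 to 0.02. Unlocked it slides with about 4 N and sweeps rails along before it (its face reaches down to the bed); locked it resists over 40 N.
- stop_front (a point): Middle of the upper edge of the stop's front face (the face towards the rails, vertical, normal to the board's -y), 78 mm above the bed and so 34 mm above the rails. Moves with the stop.
- stop_back (a point): Middle of the upper edge of the stop's back face (104 mm wide, 78 mm high, 100 mm behind the front face): push within 30 mm below it, towards the fence, so that the gripper clears the block.
- cam_lever (a joint): Angle (rad) of the cam lever on top of the stop: 0 = open, standing up, leaning 0.2 rad to the board's -x; it swings across the board towards +x to 1.7 = fully over, nearly flat on the stop: locked. Stays where it is left; under 5 N at its end moves it. Starts at 0 to 0.12.
- lever_end (a point): Point on the lever's centre line, 80 mm from its pivot, 4 mm short of its tip. The pivot axis runs along the board's y, 92 mm above the bed, 28 mm to the -x side of the board's middle line; the lever is 40 mm behind the stop's front face, 13 mm thick, 20 mm wide (black grip). Open, its tip is about 174 mm above the bed.
- rail_a: Pine rail, 22 mm thick (y), 44 mm high (z), 84 mm long (x) plus a stub tenon 13 mm long, 8 mm thick and 30 mm high on each end (111 mm overall), 70 g. Origin: centre of its underside. This one already stands on edge on the board, within 8 mm of the fence.
- rail_b: A second rail like rail_a; starts standing on edge on the bench, to the left of the board.
- rail_c: A third rail like rail_a; starts standing on edge on the bench, to the left of the board, nearer the robot than rail_b.
- tape_measure: Bystander: pocket tape measure 65 x 91 x 34 mm, to the right of the board. Not to be moved.
- file: Bystander: flat file with a wooden handle, 245 mm long and 26 mm high, lying on the far side of the board. Not to be moved.
- marker: Bystander: black felt marker, 127 mm long and 19 mm high, lying on the far left. Not to be moved.
Not all that is in view belongs to the job. Leave any purple look-alike of the rail_c alone.

How it is judged:
On the way, in this order (a step that is already met when the one before it is completed fails the run):
1. all three rails stand on edge on the bed between fence and stop, centred across the board (x of rail_a in the frame of gang_board between -0.014 and 0.014 m and y of rail_a in the frame of gang_board between -0.15 and 0.04 m and z of rail_a in the frame of gang_board between 0.018 and 0.027 m and angle between each of rail_a, rail_b, rail_c's own z axis and vertical below 0.08 rad and x of rail_b in the frame of gang_board between -0.014 and 0.014 m and y of rail_b in the frame of gang_board between -0.15 and 0.04 m and z of rail_b in the frame of gang_board between 0.018 and 0.027 m and x of rail_c in the frame of gang_board between -0.014 and 0.014 m and y of rail_c in the frame of gang_board between -0.15 and 0.04 m and z of rail_c in the frame of gang_board between 0.018 and 0.027 m), for 0.2 s.
2. the stop has been slid up so that the three rails are snug between fence and stop (x of rail_a in the frame of gang_board between -0.014 and 0.014 m and y of rail_a in the frame of gang_board between -0.15 and -0.085 m and z of rail_a in the frame of gang_board between 0.018 and 0.027 m and angle between each of rail_a, rail_b, rail_c's own z axis and vertical below 0.08 rad and x of rail_b in the frame of gang_board between -0.014 and 0.014 m and y of rail_b in the frame of gang_board between -0.15 and -0.085 m and z of rail_b in the frame of gang_board between 0.018 and 0.027 m and x of rail_c in the frame of gang_board between -0.014 and 0.014 m and y of rail_c in the frame of gang_board between -0.15 and -0.085 m and z of rail_c in the frame of gang_board between 0.018 and 0.027 m and value of joint stop between 0.1268 and 0.1315 m), for 0.2 s.
3. the cam lever is fully over and the rails are still snug (all of step 2 and value of joint cam_lever above 1.5 rad), for 0.2 s.
4. the fingers push the locked stop back from its front side with more than 6 N and it holds (contact force between the fingers and stop above 6 N and y of the grasp point in the frame of stop_front below 0.012 m and value of joint cam_lever above 1.5 rad and value of joint stop between 0.1268 and 0.1315 m), for 0.15 s.
At the end, for the whole second after the job is handed in: all three rails stand on edge (tilt under 0.08 rad) on the bed, centred across the board within 14 mm, snug between fence and stop (less than about 2 mm of total gap), the cam lever fully over (above 1.5 rad), everything at rest (all of step 3 and linear speed of each of rail_a, rail_b, rail_c below 0.02 m/s); the robot touches nothing.
It fails at once if in the lock test the fingers push the stop back with more than 40 N (contact force between the fingers and stop above 40 N and y of the grasp point in the frame of stop_front below 0.012 m and value of joint cam_lever above 1.5 rad).
It fails at once if the tape measure is moved by more than 3 cm (distance of tape_measure from where it was at the start of the episode above 0.03 m).
It fails at once if the file is moved by more than 3 cm (distance of file from where it was at the start of the episode above 0.03 m).
It fails at once if the marker is moved by more than 3 cm (distance of marker from where it was at the start of the episode above 0.03 m).
It also fails if it takes over 72 s, if anything falls off the work surface, if the arm or the gripper's body presses on something with over 40 N, if the wrist force passes 120 N, or if a joint passes its speed limit or range.

## Robot

A 6-joint arm with a two-finger parallel gripper is mounted at the origin on a cart in front of the work surface, level with it; the furniture and walls round the work are solid. World frame = base frame: x ahead of the robot, y to its left, z up, the work surface at z = 0. Lengths are in m, angles in rad, forces in N, time in s.
With the tool pointing down it reaches from about 0.35 to 0.775 m from the base axis. Payload 5.5 kg.
Tool frame: the origin (TCP) lies at the very end of the fingers, on their centre line; the grasp point (between the pads) lies 19 mm behind it (robot.hold_point_z is the distance from the TCP to the grasp point, in m); z points along the fingers, y is the direction in which the jaws open and shut (so a half turn about z gives the same grasp; the last joint's range is limited). The gripper opens to 85 mm and grips with 20 to 120 N. Pads are 22 mm wide; open, the fingers measure 114 mm over their backs; the gripper's body (76 mm by 85 mm) begins 54 mm behind the grasp point. The pads swing forward as they close: fully open they stand 13 mm farther back than shut.
Start: joints at [-0.14, 0.313, 0.046, 1.304, 0, 1.431], TCP at [0.575, -0, 0.231] pointing down, gripper open.
Joint ranges: [-2.76, 2.76], [-0.86, 1.69], [-1.03, 1.26], [-2.2, 2.34], [-1.47, 1.5], [-3.14, 3.14]. Speed limits (rad/s): [2.57, 2.57, 3.14, 3.14, 3.14, 3.14].

## Interface

Orientations are given as a rotation vector (axis times angle).
In Python, from station import sense, read_camera, calibration, close_job, nets, robot gives the robot as it stands.
- The arm moves only by the tool move_arm, never from a script. Its argument "targets" is text: rows parted by semicolons, each of 4 numbers parted by spaces: the shift along the tool's x, y, z in m, then the turn about the tool's z in rad. A call has 1 to 20 rows; each row shifts and turns the commanded pose from where the row before left it, along the tool's axes as they then stand; what a row does not reach is not made up. A row lasts 1/12 s, in which the tool goes at most 41.7 mm and 7.16 degrees, less where a joint would pass 70% of its speed; a pose out of reach is approached as far as the arm can. A call with a gripper value outside its range is refused whole. "claw" is the gripper's target within -1 to 1 (fully open at 1, half-way at 0, shut at -1), set as the call begins (left out, the last holds). The fingers move at their own pace and stop on an object; "force" is the grip in N (left out, the last holds). Time passes only in rows, so rows that do not move let the fingers close. It gives the time, the measured TCP pose, the force and the opening at its end, in the units of the state.
- sense(): the state, without advancing time (a new reading comes with each control period).
- read_camera(name): name is "scene" or "side" or "wrist"; returns (picture, depth): 384x512x3 uint8, red, green, blue; 384x512 float32, m along the optical axis (not along the pixel's ray), 0 where there is no reading.
- calibration(name): a dict with "camera_matrix" (3x3 intrinsics, pixels), "k1" (the pictures are not rectified: a ray, as slopes to the right and down, at radius r is drawn at 1 + k1 r^2 times it, then the intrinsics apply), "rvec" (rotation vector, rad) and "tvec" (3), from world to camera coordinates, as OpenCV has them; the wrist camera has in their place "mount" (4x4, takes a point from camera to tool coordinates, whose origin is the TCP and whose axes are the flange's). Camera axes: x right, y down, z forward; pixel columns grow to the right and rows downward; lengths in m; the calibration is good to about 2 mm. A picture is of the moment at which its call begins: read the wrist's pose just before it. calibration takes no time and is no camera call.
- close_job(): hands the job in, once; it reports no verdict.
Trained networks look in the newest picture that a camera, given by its name, has taken for a name from the list of things; names that differ only in an ending like _2 or _b are one class to them, and where a whole thing is asked for, a point or a joint stands for the part that bears it (a point fixed in the world has none). Each returns a list of dicts, best first, with "p" (0 to 1); they miss things now and then, are a little off and sometimes report something else, mostly with a low value. They report only what shows in the picture. A call takes as long as a camera call. They do not tell look-alikes from the thing itself.
- nets.spot_in(thing, camera): "location" ([x, y, z] in m, in world coordinates, good to about 4 mm: the middle of the surface that is visible of it).
- nets.silhouettes(thing, camera): "region" (384x512 bool, what is visible of it).
The state is a dict: "clock": time; "joint_positions": joint angles; "joint_vel": joint speeds; "joint_efforts": joint torques, N m; "tcp_pos": TCP position; "ee_rot": TCP orientation; "wrist_force": force on the tool from outside, world axes, zero at the start; "moment": the same for the moment, N m; "width": finger opening in m.
Only numpy, scipy, OpenCV 4.12 (cv2) and the standard library are available. Lean on these libraries where they do the work, as an engineer would, in place of code of your own. Each camera call takes 0.05 s, during which the arm holds its last target.

## Working session

There is one attempt and no reset: what is moved stays moved. The work goes in short steps, Python scripts to look and compute and a tool call to move; the robot and the scene stay as the last step left them, time stands still between calls to the robot, and variables do not carry over. Pictures are saved under pics/ and viewed, and the job is handed in when it is done.

Besides the shell and the picture viewer there is one more tool, called after "Call:" by a JSON object that holds its "op" and its "data", one argument or row to a line. move_arm: Moves the arm, as the interface text tells. Its arguments: {"type":"object","properties":{"targets":{"type":"string"},"claw":{"type":"number"},"force":{"type":"number"}},"required":["targets"]}

```bash
mkdir -p pics; ls; python3 - <<'E'
from station import sense, read_camera, calibration, nets, robot
import cv2, numpy as np
s=sense(); print(s)
for n in ("scene","side","wrist"):
    im,d=read_camera(n); cv2.imwrite(f"pics/{n}0.png",im[:,:,::-1]); np.save(f"pics/{n}0.npy",d)
    c=calibration(n); print(n,c)
    for t in ["gang_board","stop","cam_lever","lever_end","stop_front","rail_a","fence_face","stop_back"]:
        try:
            for r in nets.spot_in(t,n)[:5]: print(t,np.round(r["location"],3),round(r["p"],2))
        except Exception as e: print(t,e)
print([a for a in dir(robot) if a[0]!='_'], sense()["clock"])
E
```

```text
pics
{'clock': 0.0, 'joint_positions': array([-1.39621214e-01,  3.13993330e-01,  4.50040881e-02,  1.30360206e+00,
       -3.01662176e-05,  1.43124701e+00]), 'joint_vel': array([ 4.81494487e-04,  3.68788658e-04, -5.64983696e-05, -7.10857213e-04,
        6.90346480e-04,  1.07957793e-03]), 'joint_efforts': array([-2.90074182e-03, -4.80629075e+01,  2.98531097e+01,  1.95313990e-02,
       -3.83516899e-04, -4.27451073e-05]), 'tcp_pos': array([5.74499159e-01, 3.94146597e-05, 2.30423160e-01]), 'ee_rot': array([-2.22052013e+00, -2.22036055e+00,  1.73399570e-03]), 'wrist_force': array([-0.73498568,  0.64489188,  0.01933828]), 'moment': array([-0.00132487,  0.02700425, -0.0322843 ]), 'width': 0.08532412295458063}
scene {'camera_matrix': array([[486.6004992 ,   0.        , 250.0884773 ],
       [  0.        , 486.6004992 , 189.67632759],
       [  0.        ,   0.        ,   1.        ]]), 'k1': -0.20918847253870093, 'rvec': array([ 2.28602428, -0.82914735,  0.29549169]), 'tvec': array([-0.49815676,  0.36861828,  1.13823684])}
gang_board [ 0.571 -0.027  0.026] 0.92
stop [0.55  0.022 0.104] 0.79

[... 1468 characters left out ...]
51e-01,
         7.15127513e-02],
       [ 9.99999306e-01,  8.95798770e-04, -7.65777548e-04,
        -8.57222243e-04],
       [ 9.90040888e-04, -2.86077062e-01,  9.58206102e-01,
        -1.41302424e-01],
       [ 0.00000000e+00,  0.00000000e+00,  0.00000000e+00,
         1.00000000e+00]])}
gang_board [0.578 0.02  0.061] 0.64
stop [0.571 0.044 0.104] 0.85
stop [0.574 0.022 0.061] 0.23
cam_lever [0.546 0.032 0.183] 0.8
lever_end [0.547 0.03  0.178] 0.61
stop_front [0.57  0.046 0.103] 0.8
rail_a [0.412 0.153 0.041] 0.94
rail_a [ 0.61  -0.152  0.054] 0.66
fence_face [0.578 0.021 0.061] 0.65
stop_back [0.57  0.047 0.102] 0.56
stop_back [0.578 0.022 0.061] 0.17
['Unreachable', 'hold_point_z'] 1.35
```

View pics/scene0.png

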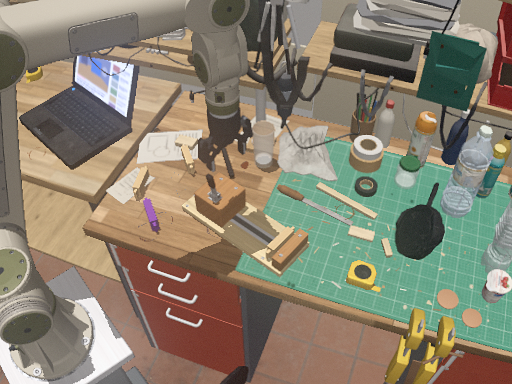

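View pics/side0.png

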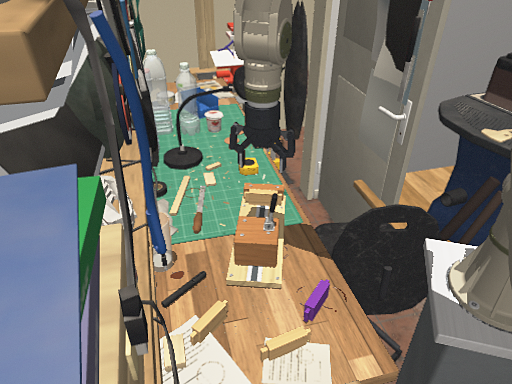

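View pics/wrist0.png

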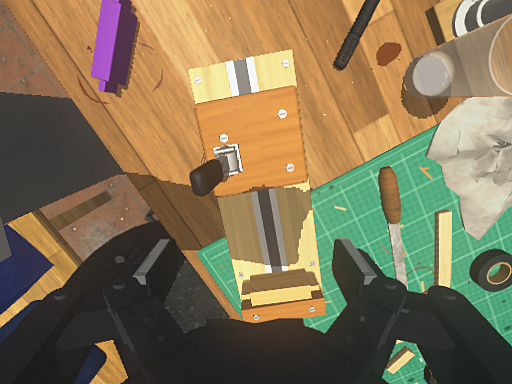

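```bash
cat > h.py <<'E'
from station import sense, read_camera, calibration, nets, robot, close_job
import cv2, numpy as np
from scipy.spatial.transform import Rotation as R
def T(rv,t):
    M=np.eye(4); M[:3,:3]=R.from_rotvec(rv).as_matrix(); M[:3,3]=t; return M
def c2w(n,s=None):
    c=calibration(n)
    if n=="wrist":
        return T(s["ee_rot"],s["tcp_pos"])@c["mount"]
    return np.linalg.inv(T(c["rvec"],c["tvec"]))
def cloud(n,d,s=None):
    c=calibration(n); K=c["camera_matrix"]
    v,u=np.mgrid[:384,:512]
    p=cv2.undistortPoints(np.stack([u,v],-1).reshape(-1,1,2).astype(float),K,np.array([c["k1"],0,0,0,0.])).reshape(384,512,2)
    P=np.dstack([p*d[...,None],d]); M=c2w(n,s)
    W=P@M[:3,:3].T+M[:3,3]; W[d<=0]=np.nan
    return W
def shot(n,tag):
    s=sense(); im,d=read_camera(n)
    cv2.imwrite(f"pics/{tag}.png",im[:,:,::-1])
    return s,im,cloud(n,d,s)
def proj(n,X,s=None):
    c=calibration(n); M=np.linalg.inv(c2w(n,s)); r=cv2.Rodrigues(M[:3,:3])[0]
    return cv2.projectPoints(np.atleast_2d(np.array(X,float)),r,M[:3,3],c["camera_matrix"],np.array([c["k1"],0,0,0,0.]))[0].reshape(-1,2)
def rect(p):
    # p: Nx2 ; trimmed min-area rect
    return cv2.minAreaRect((p*1000).astype(np.float32))
E
python3 - <<'E'
from h import *
s=sense()
for n in ("scene","side","wrist"):
    W=cloud(n,np.load(f"pics/{n}0.npy"),s); im=cv2.imread(f"pics/{n}0.png")
    def sel(z0,z1,x0,x1,y0,y1):
        m=(W[...,2]>z0)&(W[...,2]<z1)&(W[...,0]>x0)&(W[...,0]<x1)&(W[...,1]>y0)&(W[...,1]<y1); return m
    print(n)
    for nm,a in dict(stop=(.095,.105,.47,.66,-.05,.16),fence=(.058,.0645,.53,.7,-.26,-.155),a=(.06,.072,.53,.7,-.17,-.1),bed=(.017,.026,.45,.7,-.25,.2),
        b=(.036,.05,.53,.7,.22,.36),c=(.036,.05,.38,.53,.22,.36)).items():
        m=sel(*a).astype(np.uint8)
        k,l,st,_=cv2.connectedComponentsWithStats(m)
        if k<2: continue
        i=1+np.argmax(st[1:,4]); P=W[l==i]
        print(nm,len(P),"rect",[np.round(q,1) for q in rect(P[:,:2])],"medz",np.round(np.median(P[:,2]),4),"mean",np.round(P.mean(0),4))
E
```

```text
scene
stop 871 rect [array([573.5,  41.2]), array([106.5, 102. ]), np.float64(10.1)] medz 0.1011 mean [0.5737 0.0357 0.1009]
fence 369 rect [array([ 615. , -198.3]), array([121.4,  31.8]), np.float64(10.6)] medz 0.0621 mean [ 0.612  -0.1995  0.062 ]
a 138 rect [array([ 615.4, -162.4]), array([94.7, 17.6]), np.float64(2.6)] medz 0.0671 mean [ 0.6175 -0.1629  0.0668]
bed 2295 rect [array([588.5, -38.5]), array([135.7, 363.6]), np.float64(9.9)] medz 0.0227 mean [ 0.58   -0.0676  0.0226]
b 159 rect [array([615.6, 271.8]), array([103.,  23.]), np.float64(69.8)] medz 0.0448 mean [0.6136 0.2672 0.0445]
c 201 rect [array([449.7, 280.1]), array([109.6,  27.3]), np.float64(40.7)] medz 0.0449 mean [0.4488 0.2769 0.0442]
side
stop 1096 rect [array([570.7,  46.3]), array([106. , 101.3]), np.float64(9.6)] medz 0.0999 mean [0.5716 0.0538 0.0998]
fence 237 rect [array([ 614.9, -191.4]), array([118.6,  41.8]), np.float64(11.5)] medz 0.0616 mean [ 0.6155 -0.1931  0.0615]
a 123 rect [array([ 609.5, -160.6]), array([85.7, 24. ]), np.float64(7.4)] medz 0.0656 mean [ 0.6154 -0.1581  0.065 ]
bed 1437 rect [array([585.7, -36.6]), array([132.2, 364.2]), np.float64(10.1)] medz 0.022 mean [0.5535 0.0611 0.0219]
b 470 rect [array([613.3, 273.5]), array([108.5,  24.4]), np.float64(69.5)] medz 0.0442 mean [0.6134 0.279  0.0433]
c 558 rect [array([447.1, 283.9]), array([110.2,  24.3]), np.float64(41.9)] medz 0.0444 mean [0.4479 0.2863 0.0435]
wrist
stop 8865 rect [array([572.1,  42.7]), array([103.9, 100.2]), np.float64(10.1)] medz 0.0988 mean [0.5752 0.0477 0.0988]
fence 1427 rect [array([ 613.9, -186.5]), array([120.2,  50.2]), np.float64(6.3)] medz 0.061 mean [ 0.6186 -0.1938  0.061 ]
a 703 rect [array([ 610.2, -159.4]), array([84.7, 21.2]), np.float64(0.1)] medz 0.0646 mean [ 0.6135 -0.1607  0.0644]
bed 7733 rect [array([ 599.9, -112.4]), array([130.6, 187.8]), np.float64(10.3)] medz 0.021 mean [ 0.5972 -0.092   0.021 ]
```

Call:
{"op": "move_arm", "data": {
  "targets": "0.034 0.0049 0 0; 0.034 0.0049 0 0; 0.034 0.0049 0 0; 0.034 0.0049 0 0; 0.034 0.0049 0 0; 0.034 0.0049 0 0; 0.034 0.0049 0 0; 0.034 0.0049 0 0; 0 0 0.02 0.12; 0 0 0.02 0.12; 0 0 0 0.118; 0 0 0 0",
  "claw": 0.2
}}

```text
clock: 2.35
tcp_pos: [0.6131, 0.2722, 0.1893]
ee_rot: [-2.583, -1.787, 0.005]
wrist_force: [-0.2, -0.3, 0.3]
width: 0.0511
```

```bash
cat >> h.py <<'E'
BC=np.array([.587,-.0375]); BY=np.deg2rad(10.1)
bx=np.array([np.cos(BY),np.sin(BY)]); by=np.array([-np.sin(BY),np.cos(BY)])
def b2w(x,y): return BC+x*bx+y*by
def w2b(p): d=np.asarray(p)[...,:2]-BC; return np.stack([d@bx,d@by],-1)
def rm(s): return R.from_rotvec(s["ee_rot"]).as_matrix()
def yaw(s): M=rm(s); return np.arctan2(M[1,0],M[0,0])
def shift(s,tgt): return rm(s).T@(np.asarray(tgt)-s["tcp_pos"])
def top(W,z0,z1,c,r=.09):
    m=(W[...,2]>z0)&(W[...,2]<z1)&(np.hypot(W[...,0]-c[0],W[...,1]-c[1])<r)
    k,l,st,_=cv2.connectedComponentsWithStats(m.astype(np.uint8)); i=1+np.argmax(st[1:,4]); P=W[l==i]
    return P,rect(P[:,:2])
E
python3 - <<'E'
from h import *
s,im,W=shot("wrist","w1")
print(s["tcp_pos"],np.degrees(yaw(s)),s["width"],s["joint_positions"],s["clock"])
for z0 in (.034,.04):
    P,r=top(W,z0,.05,(.614,.273)); print(len(P),r,np.median(P[:,2]))
E
```

```text
[0.61310706 0.27218858 0.18928705] 69.37042600742669 0.051111297440268814 [ 2.98317228e-01  5.20283137e-01  2.56468352e-01  1.31052979e+00
 -1.09779928e-04  2.22917083e+00] 2.35
1575 ((613.0201416015625, 270.60076904296875), (109.92312622070312, 21.933086395263672), 69.16656494140625) 0.042761878976309065
1416 ((612.966552734375, 270.4598083496094), (83.80364227294922, 21.933086395263672), 69.16656494140625) 0.04285772603335922
```

View pics/w1.png

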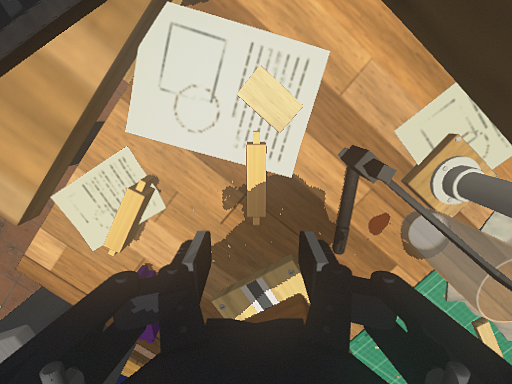

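Call:
{"op": "move_arm", "data": {
  "targets": "-0.0017 0 0.036 0; 0 0 0.036 0; 0 0 0.036 0; 0 0 0.036 0; 0 0 0.036 0; 0 0 0 0; 0 0 0 0"
}}

```text
clock: 2.98
tcp_pos: [0.6124, 0.2697, 0.0103]
ee_rot: [-2.579, -1.792, 0.006]
wrist_force: [0.1, -0.6, 0.4]
width: 0.0513
```

Call:
{"op": "move_arm", "data": {
  "targets": "0 0 0 0; 0 0 0 0; 0 0 0 0; 0 0 0 0; 0 0 0 0",
  "claw": -1,
  "force": 30
}}

```text
clock: 3.4
tcp_pos: [0.6163, 0.2712, 0.0151]
ee_rot: [2.579, 1.79, 0.01]
wrist_force: [-0.6, -0.3, 6.9]
width: 0.0216
```

Call:
{"op": "move_arm", "data": {
  "targets": "0 0 -0.03 0; 0 0 -0.04 0; 0 0 -0.04 0; 0 0 -0.04 0; 0 0 0 0"
}}

```text
clock: 3.82
tcp_pos: [0.6184, 0.2719, 0.173]
ee_rot: [2.577, 1.788, 0.025]
wrist_force: [0.8, 0.0, 0.7]
width: 0.0214
```

```bash
python3 - <<'E'
from h import *
s=sense(); print(s["tcp_pos"],np.degrees(yaw(s)),s["width"],s["wrist_force"])
p=b2w(0,-.075); print(p, shift(s,[*p,s["tcp_pos"][2]]), "along board from here", w2b(s["tcp_pos"]))
E
```

```text
[0.61838264 0.27194143 0.17301964] 69.52091024730245 0.021411933231268068 [0.84187414 0.01387095 0.69562956]
[ 0.6001525  -0.11133774] [-0.36541471  0.1170583  -0.00216876] along board from here [0.08516204 0.2991426 ]
```

Call:
{"op": "move_arm", "data": {
  "targets": "0 0 -0.035 0; 0 0 -0.035 0; -0.0332 0.0106 0 0; -0.0332 0.0106 0 0; -0.0332 0.0106 0 0; -0.0332 0.0106 0 0; -0.0332 0.0106 0 0; -0.0332 0.0106 0 0; -0.0332 0.0106 0 0; -0.0332 0.0106 0 0; -0.0332 0.0106 0 0; -0.0332 0.0106 0 0; -0.0332 0.0106 0 0; 0 0 0 0.115; 0 0 0 0.115; 0 0 0 0.115; 0 0 0 0.115; 0 0 0 0.115; 0 0 0 0.115; 0 0 0 0.115"
}}

```text
clock: 5.48
tcp_pos: [0.5951, -0.1126, 0.2325]
ee_rot: [3.077, 0.628, 0.003]
wrist_force: [0.2, 0.6, -0.2]
width: 0.0214
```

Call:
{"op": "move_arm", "data": {
  "targets": "0 0 0.035 0.115; 0 0 0.035 0.115; 0 0 0.02 0; 0 0 0 0; 0 0 0 0"
}}

```text
clock: 5.9
tcp_pos: [0.5943, -0.1123, 0.1414]
ee_rot: [-3.129, -0.28, 0.002]
wrist_force: [0.9, 0.7, -0.4]
width: 0.0216
```

```bash
python3 - <<'E'
from h import *
s,im,W=shot("wrist","w2"); s2,im2,W2=shot("side","s2"); shot("scene","c2")
print(s["tcp_pos"],np.degrees(yaw(s)),s["joint_positions"])
print(w2b(s["tcp_pos"]))
P,r=top(W,.056,.075,b2w(0,-.13),.06); print(len(P),r,np.median(P[:,2]), w2b(np.array(r[0])/1000))
m=(W[...,2]>.056)&(W[...,2]<.075);q=w2b(W[m]);print(q.min(0),q.max(0))
E
```

```text
[ 0.59428981 -0.11231139  0.14138545] 10.229236185952722 [-3.19436099e-01  4.09982064e-01 -3.64371258e-02  1.12562101e+00
 -1.42825467e-05  2.64362303e+00]
[-0.00594259 -0.07493044]
3693 ((615.5830688476562, -197.64898681640625), (113.1439208984375, 29.86924171447754), 9.97778606414795) 0.06083699206513646 [ 5.53186690e-05 -1.62679706e-01]
[-0.05936325 -0.17796452] [0.05992582 0.12651021]
```

View pics/w2.png

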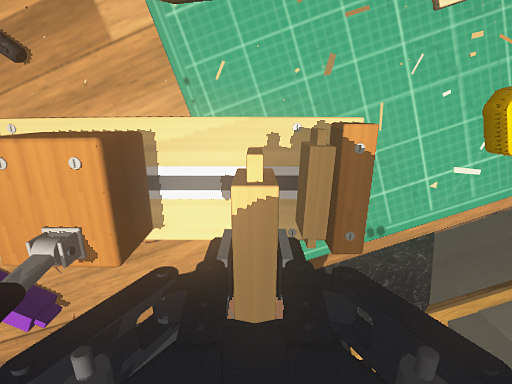

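View pics/c2.png

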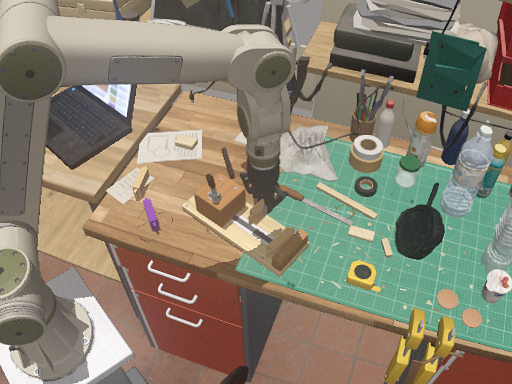

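```bash
python3 - <<'E'
from h import *
s,im,W=shot("wrist","w3")
t=(W-s["tcp_pos"])@rm(s)
m=(t[...,2]<-.02)&(t[...,2]>-.035)&(abs(t[...,1])<.016)
m2=m.copy()
k,l,st,_=cv2.connectedComponentsWithStats(m.astype(np.uint8)); i=1+np.argmax(st[1:,4]); P=t[l==i]
print("held", len(P),P.min(0),P.max(0),np.median(P,0),rect(P[:,:2]))
B=np.dstack([w2b(W),W[...,2:]])
m=(B[...,2]>.058)&(B[...,2]<.075)&(B[...,1]<-.1)&(B[...,1]>-.145)
P=B[m]; print("a",len(P),P.min(0),P.max(0),rect(P[:,:2]))
E
```

```text
held 7058 [-0.03381396 -0.01595004 -0.03496375] [ 0.05446445  0.01598599 -0.02000299] [ 0.01036326  0.00074915 -0.02763231] ((10.22140121459961, -0.08405303955078125), (31.658058166503906, 87.98119354248047), 82.59405517578125)
a 2515 [-0.05355943 -0.14320847  0.05800447] [ 0.05391435 -0.11876359  0.06745505] ((0.18118667602539062, -130.67562866210938), (22.639432907104492, 107.55604553222656), 88.2360610961914)
```

Call:
{"op": "move_arm", "data": {
  "targets": "0.007 0 0.032 0; 0 0 0.032 0; 0 0 0.025 0; 0 0 0.008 0; 0 0 0.004 0; 0 0 0 0; 0 0 0 0"
}}

```text
clock: 6.68
tcp_pos: [0.6033, -0.1118, 0.0423]
ee_rot: [3.128, 0.279, 0.005]
wrist_force: [0.4, 0.3, -0.5]
width: 0.0213
```

Call:
{"op": "move_arm", "data": {
  "targets": "-0.002 0 0.002 0; 0 0 0.002 0; 0 0 0.001 0; 0 0 0 0"
}}

```text
clock: 7.02
tcp_pos: [0.6006, -0.112, 0.037]
ee_rot: [3.128, 0.279, 0.004]
wrist_force: [-2.0, 0.2, 5.1]
width: 0.0218
```

Call:
{"op": "move_arm", "data": {
  "targets": "0 0 0 0; 0 0 0 0; 0 0 0 0",
  "claw": -0.1
}}

```text
clock: 7.27
tcp_pos: [0.6, -0.1117, 0.0355]
ee_rot: [3.129, 0.279, 0.001]
wrist_force: [0.1, -0.4, -0.1]
width: 0.0387
```

Call:
{"op": "move_arm", "data": {
  "targets": "0 0 -0.02 0; 0 0 -0.03 0; 0 0 -0.04 0; 0 0 -0.04 0; 0 0 -0.04 0; 0 0 -0.03 0;0 0 0 0"
}}

```text
clock: 7.85
tcp_pos: [0.6029, -0.1125, 0.2432]
ee_rot: [3.124, 0.279, 0.018]
wrist_force: [1.0, -0.7, 0.7]
width: 0.0384
```

```bash
python3 - <<'E'
from h import *
s,im,W=shot("wrist","w4")
print(s["tcp_pos"],np.degrees(yaw(s)),s["width"])
B=np.dstack([w2b(W),W[...,2:]])
for y0,y1 in ((-.145,-.1),(-.1,-.03)):
    m=(B[...,2]>.056)&(B[...,2]<.075)&(B[...,1]<y1)&(B[...,1]>y0)&(abs(B[...,0])<.07)
    P=B[m]; print(len(P),P.min(0),P.max(0),rect(P[:,:2]),np.median(P[:,2]))
p=np.array([.448,.284]); print("to c",shift(s,[*p,s["tcp_pos"][2]]))
E
```

```text
[ 0.60288364 -0.1125344   0.24318743] 10.197959155125163 0.03839013379482035
1348 [-0.0557864  -0.14264941  0.05601378] [ 0.05433921 -0.11872373  0.06745059] ((-0.71875, -130.85577392578125), (22.483413696289062, 110.0840072631836), 88.7397689819336) 0.06473246784730805
1284 [-0.05497714 -0.08735822  0.05629123] [ 0.0541881  -0.06586797  0.06698332] ((-0.39138031005859375, -76.50008392333984), (109.13701629638672, 21.095502853393555), 0.4313528835773468) 0.06474504367979106
to c [-0.08222577 -0.41768021 -0.0032614 ]
```

View pics/w4.png

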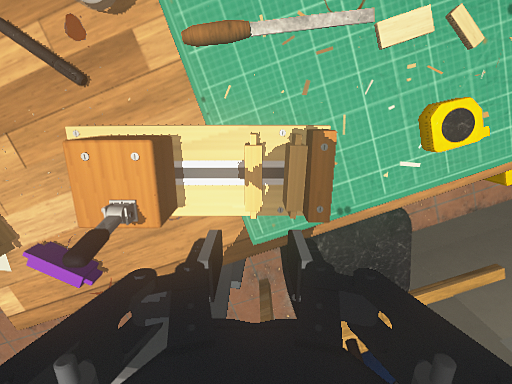

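Call:
{"op": "move_arm", "data": {
  "targets": "-0.0075 -0.038 0 0; -0.0075 -0.038 0 0; -0.0075 -0.038 0 0; -0.0075 -0.038 0 0; -0.0075 -0.038 0 0; -0.0075 -0.038 0 0; -0.0075 -0.038 0 0; -0.0075 -0.038 0 0; -0.0075 -0.038 0 0; -0.0075 -0.038 0 0; -0.0075 -0.038 0 0; 0 0 0.015 -0.109; 0 0 0.015 -0.109; 0 0 0.015 -0.109; 0 0 0.01 -0.109; 0 0 0 -0.109; 0 0 0 0",
  "claw": 0.2
}}

```text
clock: 9.32
tcp_pos: [0.4533, 0.2248, 0.1803]
ee_rot: [-2.839, -1.225, -0.003]
wrist_force: [-0.3, 0.6, -0.4]
width: 0.0512
```

```bash
python3 - <<'E'
from h import *
s,im,W=shot("wrist","w5")
print(s["tcp_pos"],np.degrees(yaw(s)),s["width"])
for z0 in (.034,.039):
    P,r=top(W,z0,.05,(.448,.284)); print(len(P),r,np.median(P[:,2]))
print(shift(s,[r[0][0]/1000,r[0][1]/1000,.0155]))
E
```

```text
[0.45329397 0.22478987 0.1802663 ] 46.64665284383499 0.05116445789520031
1866 ((448.79736328125, 281.3812561035156), (109.9469223022461, 22.242321014404297), 40.5757942199707) 0.042641834603308726
1656 ((448.5443420410156, 281.1563720703125), (84.30720520019531, 22.231876373291016), 40.600345611572266) 0.04275326727557144
[ 0.03412095 -0.03465839  0.16727891]
```

View pics/w5.png

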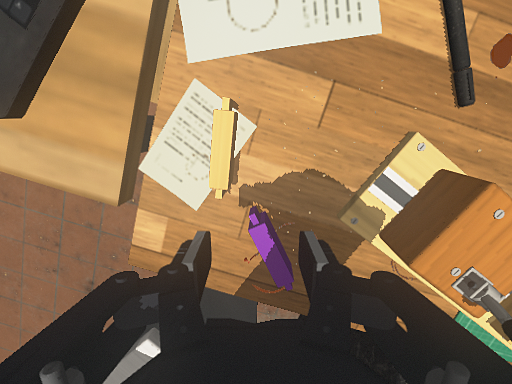

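Call:
{"op": "move_arm", "data": {
  "targets": "0.017 -0.0174 0 0; 0.017 -0.0174 0 0; 0 0 0.03 0.053; 0 0 0.03 0.053; 0 0 0 0; 0 0 0 0"
}}

```text
clock: 9.87
tcp_pos: [0.4506, 0.276, 0.1237]
ee_rot: [-2.902, -1.068, 0.001]
wrist_force: [-0.1, 1.0, 0.6]
width: 0.0514
```

```bash
python3 - <<'E'
from h import *
s,im,W=shot("wrist","w6")
print(s["tcp_pos"],np.degrees(yaw(s)),s["width"])
for z0 in (.034,.039):
    P,r=top(W,z0,.05,(.448,.284)); print(len(P),r,np.median(P[:,2]))
print(shift(s,[r[0][0]/1000,r[0][1]/1000,.0155]))
E
```

```text
[0.45057138 0.27601897 0.12371627] 40.397589675989934 0.05135870319980428
2499 ((448.2127990722656, 281.04248046875), (109.95817565917969, 22.019947052001953), 40.055152893066406) 0.0427284264671359
2258 ((448.7522277832031, 281.5118103027344), (83.79562377929688, 21.990066528320312), 40.093631744384766) 0.042826448594688565
[ 0.00038812 -0.00029317  0.10836976]
```

View pics/w6.png

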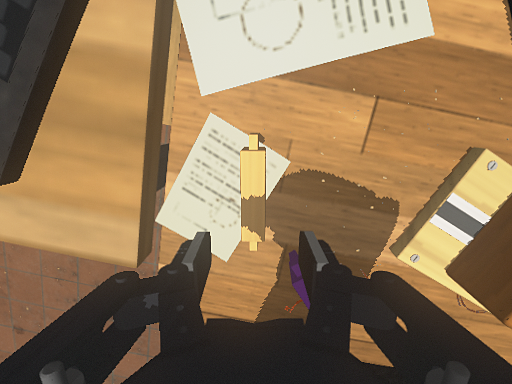

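```bash
python3 - <<'E'
from h import *
s=sense(); print(rm(s)[:,2],s["tcp_pos"],s["ee_rot"],np.round(s["joint_positions"],3),s["clock"],s["joint_vel"])
E
```

```text
[-0.01462036  0.04749915 -0.99876427] [0.45198105 0.27639004 0.12531054] [-2.90145906 -1.06848215 -0.00416838] [ 0.369  0.276 -0.273  1.018  0.05   2.805] 9.9167 [-0.00623702 -0.02181241  0.03479392  0.00041081  0.00040791 -0.00214824]
```

Call:
{"op": "move_arm", "data": {
  "targets": "0 0 0.035 0; 0 0 0.035 0; 0 0 0.03 0; 0 0 0.01 0; 0 0 0 0; 0 0 0 0"
}}

```text
clock: 10.42
tcp_pos: [0.4519, 0.2821, 0.0167]
ee_rot: [-2.901, -1.068, -0.008]
wrist_force: [0.2, 0.0, 0.3]
width: 0.0511
```

Call:
{"op": "move_arm", "data": {
  "targets": "0 0 0 0; 0 0 0 0; 0 0 0 0; 0 0 0 0; 0 0 0 0",
  "claw": -1
}}

```text
clock: 10.83
tcp_pos: [0.4525, 0.2825, 0.0173]
ee_rot: [-2.901, -1.069, -0.012]
wrist_force: [-0.2, 0.2, 7.1]
width: 0.0217
```

Call:
{"op": "move_arm", "data": {
  "targets": "0 0 -0.03 0; 0 0 -0.04 0; 0 0 -0.04 0; 0 0 -0.04 0;0 0 -0.04 0;0 0 -0.03 0; 0 0 0 0; 0 0 0 0"
}}

```text
clock: 11.5
tcp_pos: [0.4551, 0.2718, 0.2378]
ee_rot: [-2.901, -1.069, -0.015]
wrist_force: [-0.1, -0.2, -0.6]
width: 0.0214
```

```bash
python3 - <<'E'
from h import *
s=sense(); print(s["tcp_pos"],np.degrees(yaw(s)),s["width"],s["wrist_force"],rm(s)[:,2],np.round(s["joint_positions"],3))
p=b2w(0,-.017); print(p, shift(s,[*p,.24]),w2b(s["tcp_pos"]))
E
```

```text
[0.45511564 0.27177176 0.23777398] 40.41215230963016 0.021421883336588524 [-0.14439009 -0.23976718 -0.62356198] [-0.00802922  0.05002336 -0.99871577] [ 0.358  0.211 -0.075  1.275  0.05   2.794]
[ 0.58998123 -0.05423655] [-0.10856201  0.3351189  -0.01961406] [-0.0756046   0.32760716]
```

Call:
{"op": "move_arm", "data": {
  "targets": "-0.0099 0.0305 -0.0018 0; -0.0099 0.0305 -0.0018 0; -0.0099 0.0305 -0.0018 0; -0.0099 0.0305 -0.0018 0; -0.0099 0.0305 -0.0018 0; -0.0099 0.0305 -0.0018 0; -0.0099 0.0305 -0.0018 0; -0.0099 0.0305 -0.0018 0; -0.0099 0.0305 -0.0018 0; -0.0099 0.0305 -0.0018 0; -0.0099 0.0305 -0.0018 0; 0 0 0 0.106; 0 0 0 0.106; 0 0 0 0.106; 0 0 0 0.106; 0 0 0 0.106; 0 0 0 0; 0 0 0 0"
}}

```text
clock: 13.0
tcp_pos: [0.5879, -0.055, 0.2357]
ee_rot: [-3.079, -0.276, 0.018]
wrist_force: [-0.1, -0.4, -0.1]
width: 0.0216
```

```bash
python3 - <<'E'
from h import *
s,im,W=shot("wrist","w7")
print(s["tcp_pos"],np.degrees(yaw(s)),rm(s)[:,2],np.round(s["joint_positions"],3),w2b(s["tcp_pos"]))
t=(W-s["tcp_pos"])@rm(s)
m=(t[...,2]<-.015)&(t[...,2]>-.04)&(abs(t[...,1])<.018)
k,l,st,_=cv2.connectedComponentsWithStats(m.astype(np.uint8)); i=1+np.argmax(st[1:,4]); P=t[l==i]
print("held", len(P),P.min(0),P.max(0),np.median(P,0))
p=b2w(0,-.017); print(p, shift(s,[*p,.045]))
E
```

```text
[ 0.58788436 -0.05498513  0.23568717] 10.251788102336189 [-0.01617203  0.04851252 -0.99869164] [-0.251  0.363  0.127  1.362  0.043  2.711] [-0.00219565 -0.01736925]
held 7629 [-0.03453582 -0.01794495 -0.03999857] [ 0.05244335  0.01797197 -0.01501898] [ 0.00953085  0.00080967 -0.0256393 ]
[ 0.58998123 -0.05423655] [0.00358652 0.00928783 0.19044008]
```

View pics/w7.png

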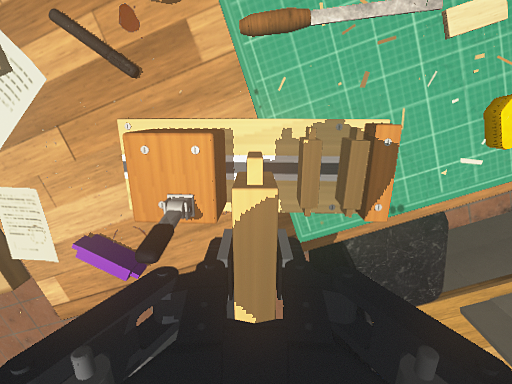

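Call:
{"op": "move_arm", "data": {
  "targets": "0.0066 0.0093 0 0; 0 0 0.038 0; 0 0 0.038 0; 0 0 0.038 0; 0 0 0.038 0; 0 0 0.03 0; 0 0 0.008 0; 0 0 0 0; 0 0 0 0"
}}

```text
clock: 13.8
tcp_pos: [0.5946, -0.0541, 0.0477]
ee_rot: [-3.081, -0.273, 0.014]
wrist_force: [0.1, -0.4, -0.8]
width: 0.0213
```

```bash
python3 - <<'E'
from h import *
s=sense(); print(s["tcp_pos"],np.degrees(yaw(s)),s["wrist_force"],w2b(s["tcp_pos"]))
E
```

```text
[ 0.59461256 -0.05412654  0.04765398] 10.144231189183614 [ 0.08046497 -0.37403113 -0.75050847] [ 0.00457885 -0.01770387]
```

Call:
{"op": "move_arm", "data": {
  "targets": "-0.001 0 0.004 0; 0 0 0.002 0; 0 0 0.002 0; 0 0 0 0; 0 0 0 0"
}}

```text
clock: 14.22
tcp_pos: [0.5943, -0.0542, 0.0402]
ee_rot: [-3.082, -0.272, 0.01]
wrist_force: [0.7, -1.0, 2.8]
width: 0.0216
```

Call:
{"op": "move_arm", "data": {
  "targets": "0 0 0 0; 0 0 0 0; 0 0 0 0",
  "claw": -0.1
}}

```text
clock: 14.47
tcp_pos: [0.5933, -0.0544, 0.0392]
ee_rot: [-3.082, -0.271, 0.014]
wrist_force: [1.2, -2.5, 2.5]
width: 0.0384
```

Call:
{"op": "move_arm", "data": {
  "targets": "0 0 -0.02 0; 0 0 -0.03 0; 0 0 -0.04 0; 0 0 -0.04 0; 0 0 -0.04 0; 0 0 -0.04 0; 0 0 0 0;0 0 0 0"
}}

```text
clock: 15.13
tcp_pos: [0.5974, -0.0642, 0.2516]
ee_rot: [-3.082, -0.272, 0.006]
wrist_force: [0.2, -0.4, -0.2]
width: 0.0383
```

```bash
python3 - <<'E'
from h import *
s,im,W=shot("wrist","w8")
print(s["tcp_pos"],np.degrees(yaw(s)),s["width"],rm(s)[:,2],w2b(s["tcp_pos"]))
B=np.dstack([w2b(W),W[...,2:]])
for y0,y1 in ((-.145,-.105),(-.1,-.05),(-.045,.02)):
    m=(B[...,2]>.056)&(B[...,2]<.075)&(B[...,1]<y1)&(B[...,1]>y0)&(abs(B[...,0])<.07)
    P=B[m]; print(len(P),P.min(0),P.max(0),rect(P[:,:2]),np.median(P[:,2]))
m=(B[...,2]>.093)&(B[...,2]<.104)&(B[...,1]<.16)&(B[...,1]>.02)&(abs(B[...,0])<.07)
P=B[m]; print(len(P),P.min(0),P.max(0),rect(P[:,:2]),np.median(P[:,2]))
E
```

```text
[ 0.59740355 -0.06419724  0.25161406] 10.0904114361439 0.038279983728899014 [-0.00806825  0.04676377 -0.99887339] [ 0.00556052 -0.02810795]
1379 [-0.05530573 -0.14312725  0.0560136 ] [ 0.05427522 -0.11898558  0.0673141 ] ((-0.5121574401855469, -131.06103515625), (22.69720458984375, 109.67366790771484), 88.51148223876953) 0.06476706459565174
1283 [-0.05465534 -0.08823636  0.05609461] [ 0.05398284 -0.06575029  0.06707237] ((-0.337677001953125, -77.0423355102539), (108.65187072753906, 22.38249397277832), 0.14606931805610657) 0.06478934816828613
1233 [-0.05403893 -0.02909239  0.05602368] [ 0.05486019 -0.00718787  0.06707689] ((0.4045906066894531, -18.09122085571289), (108.8851547241211, 21.422992706298828), 0.4367879331111908) 0.06477309396275271
6461 [-0.05228222  0.03165316  0.09300533] [0.0507576  0.1310476  0.10392787] ((-0.7816162109375, 81.322021484375), (103.02192687988281, 99.38221740722656), 0.04647648707032204) 0.09878541061625895
```

View pics/w8.png

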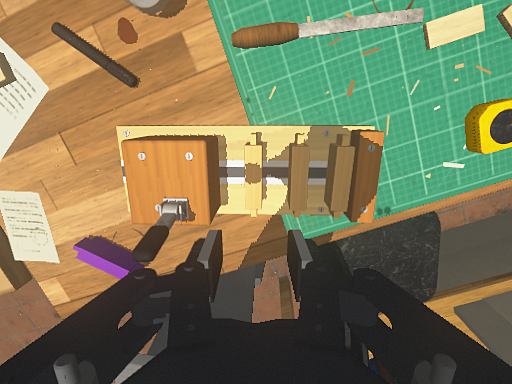

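Call:
{"op": "move_arm", "data": {
  "targets": "0 0 0 -0.1208; 0 0 0 -0.1208; 0 0 0 -0.1208; 0 0 0 -0.1208; 0 0 0 -0.1208; 0 0 0 -0.1208; 0 0 0 -0.1208; 0 0 0 -0.1208; 0 0 0 -0.1208; 0 0 0 -0.1208; 0 0 0 -0.1208; 0 0 0 -0.1208; 0 0 0 -0.1208; 0.035 -0.001 0 0; 0.035 -0.001 0 0; 0.035 -0.001 0 0; 0.035 -0.001 0 0; 0.035 -0.001 0 0; 0.032 -0.001 0 0; 0 0 0 0",
  "claw": -1
}}

```text
clock: 16.85
tcp_pos: [0.5511, 0.1436, 0.257]
ee_rot: [-1.981, -2.378, -0.041]
wrist_force: [-0.4, -0.4, -0.1]
width: 0.0
```

```bash
cat > st.py <<'E'
from h import *
def st(tx=None,ty=None,tz=None):
    s=sense(); b=w2b(s["tcp_pos"]); print("clk",s["clock"],"board",np.round(b,4),"z",round(s["tcp_pos"][2],4),"yaw",np.degrees(yaw(s))-10.1,"zax",rm(s)[:,2].round(3),"w",s["width"])
    f=s["wrist_force"]; print("F board",np.round([f[:2]@bx,f[:2]@by,f[2]],2),"q",np.round(s["joint_positions"],2))
    if tz is not None: print("shift",shift(s,[*b2w(tx,ty),tz]).round(4))
E
python3 -c "
from st import *; st(0,.165,.078)"
```

```text
clk 16.85 board [-0.0036  0.1846] z 0.257 yaw 90.2789380132169 zax [-0.018  0.05  -0.999] w 1.7979768363773393e-05
F board [-0.44 -0.29 -0.06] q [0.09 0.3  0.1  1.38 0.05 1.48]
shift [-0.0289  0.0052  0.1777]
```

Call:
{"op": "move_arm", "data": {
  "targets": "0 0.0052 0.036 0; 0 0 0.036 0; 0 0 0.036 0; 0 0 0.036 0; 0 0 0.034 0; -0.02 0 0 0; -0.01 0 0 0; 0 0 0 0; 0 0 0 0"
}}

```text
clock: 17.6
tcp_pos: [0.5623, 0.1179, 0.0798]
ee_rot: [-1.994, -2.374, -0.044]
wrist_force: [0.3, -0.2, 0.8]
width: -0.0001
```

```bash
python3 -c "
from st import *; st(0,.02,.078)
shot('side','s9'); shot('wrist','w9')"
```

```text
clk 17.6 board [0.003  0.1573] z 0.0798 yaw 89.84386805709393 zax [-0.013  0.048 -0.999] w -0.00012849540195191393
F board [ 0.23 -0.26  0.76] q [ 0.04  0.41 -0.21  0.97  0.05  1.44]
shift [-0.1372 -0.0026 -0.005 ]
```

View pics/s9.png

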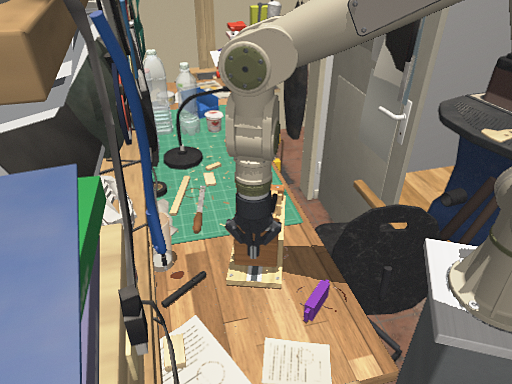

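Call:
{"op": "move_arm", "data": {
  "targets": "-0.006 0 -0.0003 0; -0.006 -0.0005 -0.0003 0; -0.006 -0.0005 -0.0003 0; -0.006 -0.0005 -0.0003 0; -0.008 0 -0.0004 0; -0.008 0 -0.0004 0; -0.008 0 -0.0004 0; -0.008 0 -0.0004 0; -0.008 0 -0.0004 0; -0.008 0 -0.0004 0; -0.008 0 -0.0004 0; -0.008 0 -0.0004 0; -0.006 0 -0.0003 0; -0.003 0 0 0; 0 0 0 0; 0 0 0 0"
}}

```text
clock: 19.03
tcp_pos: [0.5776, 0.0222, 0.0799]
ee_rot: [-1.992, -2.376, -0.043]
wrist_force: [0.2, 0.2, 0.4]
width: -0.0002
```

```bash
python3 -c "
from st import *; st(0,.03,.078)
s,im,W=shot('side','s10'); shot('wrist','w10'); shot('scene','c10')
B=np.dstack([w2b(W),W[...,2:]])
m=(B[...,2]>.093)&(B[...,2]<.104)&(B[...,1]<.16)&(B[...,1]>-.09)&(abs(B[...,0])<.06)
P=B[m]; print(len(P),np.percentile(P,[1,99],axis=0))
"
```

```text
clk 19.0333 board [0.0012 0.0604] z 0.0799 yaw 89.93002140051831 zax [-0.013  0.047 -0.999] w -0.00019314918257654025
F board [0.22 0.17 0.44] q [-0.12  0.42 -0.19  0.99  0.05  1.27]
shift [-0.0305 -0.0011  0.0004]
292 [[-0.05091121 -0.02826714  0.09321288]
 [ 0.05055168  0.07329865  0.10300429]]
```

View pics/w10.png

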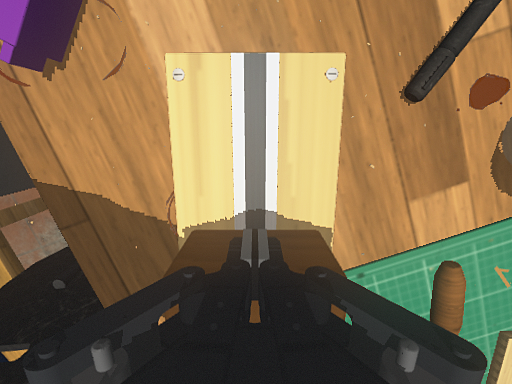

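View pics/c10.png

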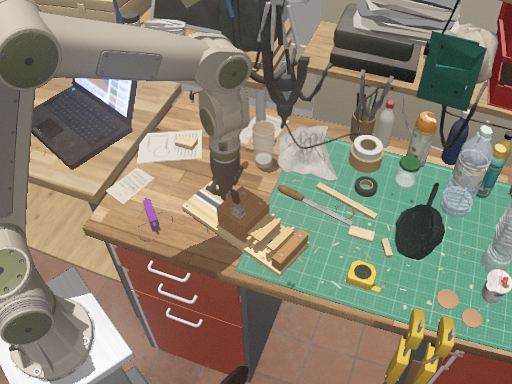

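Call:
{"op": "move_arm", "data": {
  "targets": "-0.005 0 0 0; -0.006 0 0 0; -0.006 0 0 0; -0.005 0 0 0; -0.003 0 0 0; 0 0 0 0; 0 0 0 0"
}}

```text
clock: 19.77
tcp_pos: [0.5814, -0.0019, 0.0783]
ee_rot: [-1.991, -2.375, -0.043]
wrist_force: [-1.7, 2.5, 2.1]
width: 0.0001
```

```bash
python3 -c "
from st import *; st(0,.03,.078)"
```

```text
clk 19.7667 board [0.0008 0.0361] z 0.0783 yaw 89.94927345980973 zax [-0.014  0.048 -0.999] w 9.393498138281327e-05
F board [-1.25  2.73  2.06] q [-0.16  0.43 -0.18  0.99  0.05  1.23]
shift [-0.0061 -0.0008  0.    ]
```

Call:
{"op": "move_arm", "data": {
  "targets": "-0.002 0 0 0; -0.002 0 0 0; -0.001 0 0 0; 0 0 0 0; 0 0 0 0"
}}

```text
clock: 20.18
tcp_pos: [0.5822, -0.0062, 0.0781]
ee_rot: [-1.99, -2.375, -0.044]
wrist_force: [-2.0, 5.3, 5.0]
width: 0.0002
```

Call:
{"op": "move_arm", "data": {
  "targets": "-0.001 0 0 0; -0.001 0 0 0; 0 0 0 0; 0 0 0 0"
}}

```text
clock: 20.52
tcp_pos: [0.5824, -0.0071, 0.0782]
ee_rot: [-1.988, -2.375, -0.046]
wrist_force: [-2.4, 8.3, 6.5]
width: 0.0002
```

Call:
{"op": "move_arm", "data": {
  "targets": "-0.001 0 0 0; -0.001 0 0 0; 0 0 0 0; 0 0 0 0"
}}

```text
clock: 20.85
tcp_pos: [0.5824, -0.0072, 0.0782]
ee_rot: [-1.985, -2.374, -0.05]
wrist_force: [-3.2, 13.6, 8.0]
width: -0.0001
```

Call:
{"op": "move_arm", "data": {
  "targets": "0.01 0 0 0; 0.02 0 0 0; 0 0 -0.04 0; 0 0 -0.04 0; 0 0 -0.04 0; 0 0 -0.04 0; 0 0 -0.015 0; 0 0 0 0"
}}

```text
clock: 21.52
tcp_pos: [0.5831, 0.0092, 0.2593]
ee_rot: [-1.998, -2.382, -0.049]
wrist_force: [0.3, -0.2, 0.9]
width: 0.0001
```

```bash
python3 -c "
from st import *; st(-.085,-.041,.25)
s,im,W=shot('wrist','w11')
B=np.dstack([w2b(W),W[...,2:]])
m=(B[...,2]>.094)&(B[...,2]<.103)&(B[...,1]<.16)&(B[...,1]>-.1)&(abs(B[...,0])<.06)
P=B[m]; print(len(P),np.percentile(P,[.5,99.5],axis=0),rect(P[:,:2]))
s,im,W=shot('scene','c11')
for n,z in (('st',(.096,.105)),('r',(.064,.07))):
  B=np.dstack([w2b(W),W[...,2:]])
  m=(B[...,2]>z[0])&(B[...,2]<z[1])&(B[...,1]<.16)&(B[...,1]>-.145)&(abs(B[...,0])<.06)
  P=B[m]; print(n,len(P),np.percentile(P,[1,99],axis=0))
im=cv2.imread('pics/c11.png')[160:290,160:340]; cv2.imwrite('pics/c11z.png',cv2.resize(im,None,fx=4,fy=4,interpolation=cv2.INTER_CUBIC))
"
```

```text
clk 21.5167 board [0.0044 0.0466] z 0.2593 yaw 89.93830752651854 zax [-0.004  0.045 -0.999] w 0.00010723920002844168
F board [ 0.28 -0.28  0.87] q [-0.14  0.33  0.14  1.39  0.04  1.25]
shift [-0.088  -0.0893  0.005 ]
2959 [[-0.0519119  -0.06162157  0.09448196]
 [ 0.05109412  0.01737092  0.10197986]] ((-0.3989143371582031, -24.54456329345703), (104.17601776123047, 84.38800811767578), 0.20295053720474243)
st 961 [[-0.05084168 -0.08375861  0.09655257]
 [ 0.05244662  0.01444516  0.10464662]]
r 612 [[-0.05086943 -0.14437948  0.06410354]
 [ 0.04376486 -0.00552139  0.06990862]]
```

View pics/c11z.png

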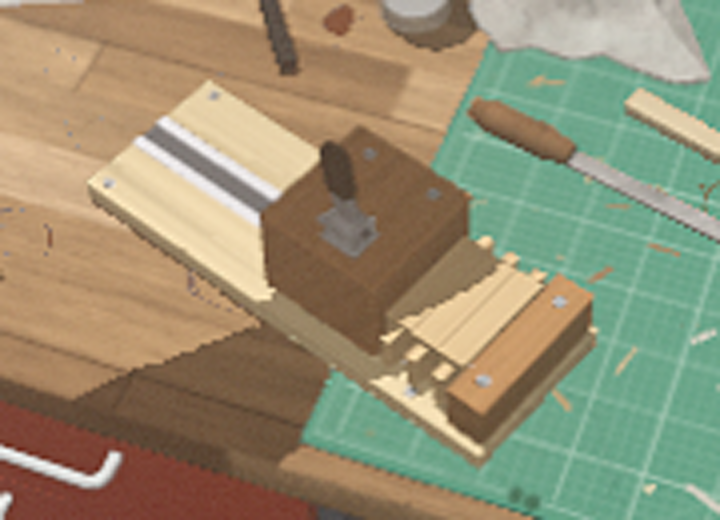

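View pics/w11.png

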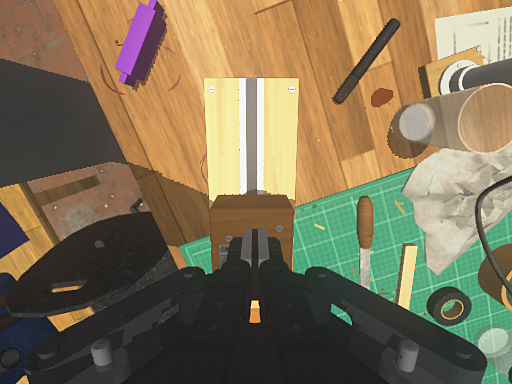

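Call:
{"op": "move_arm", "data": {
  "targets": "-0.023 -0.0225 0 0; -0.023 -0.0225 0 0; -0.023 -0.0225 0 0; -0.023 -0.0225 0 0; 0 0 0.03 0; 0 0 0.03 0; 0 0 0.02 0; 0 0 0 0; 0 0 0 0"
}}

```text
clock: 22.37
tcp_pos: [0.5048, -0.0915, 0.1678]
ee_rot: [-1.989, -2.372, -0.04]
wrist_force: [0.6, -0.1, 0.5]
width: 0.0
```

```bash
python3 -c "
from st import *; st(-.085,-.041,.170)
shot('wrist','w12');s,im,W=shot('side','s12');shot('scene','c12')
im=cv2.imread('pics/c12.png')[130:290,140:340]; cv2.imwrite('pics/c12z.png',cv2.resize(im,None,fx=3,fy=3,interpolation=cv2.INTER_CUBIC))
im=cv2.imread('pics/s12.png')[130:290,180:340]; cv2.imwrite('pics/s12z.png',cv2.resize(im,None,fx=3,fy=3,interpolation=cv2.INTER_CUBIC))
"
```

```text
clk 22.3667 board [-0.0904 -0.0388] z 0.1678 yaw 89.9237352575262 zax [-0.019  0.049 -0.999] w 3.531654637617171e-05
F board [ 0.61 -0.19  0.52] q [-0.36  0.25 -0.2   1.16  0.04  1.04]
shift [-0.0021  0.0054 -0.0024]
```

View pics/c12z.png

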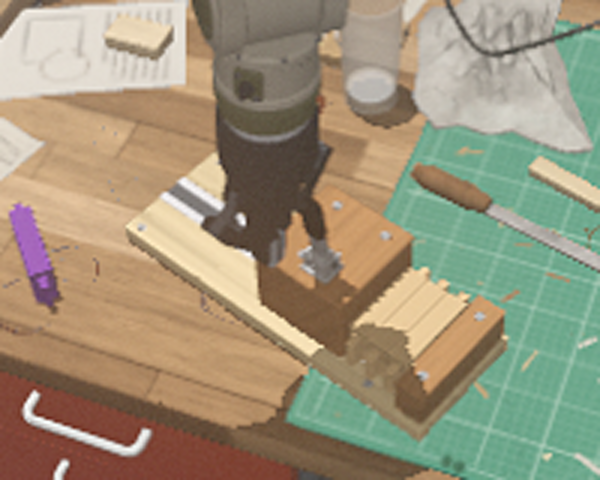

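View pics/s12z.png

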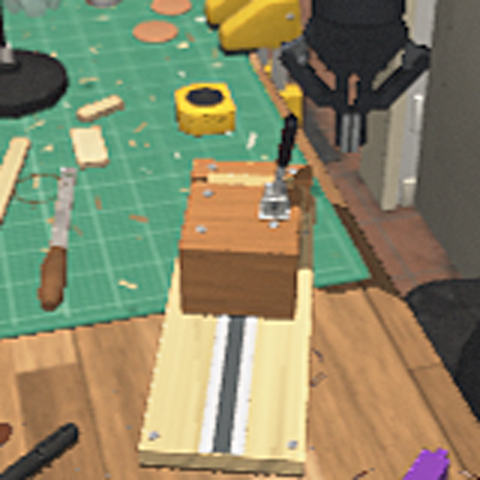

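Call:
{"op": "move_arm", "data": {
  "targets": "-0.002 0.0095 0 0; 0 0.0095 0 0; 0 0.0095 0 0; 0 0.0095 0 0; 0 0.0095 0 0; 0 0.0095 0 0; 0 0.0095 0 0; 0 0.0095 0 0; 0 0 0 0"
}}

```text
clock: 23.27
tcp_pos: [0.5838, -0.0803, 0.1691]
ee_rot: [-1.991, -2.377, -0.045]
wrist_force: [-0.8, -0.6, 0.0]
width: 0.0002
```

```bash
python3 -c "
from st import *; st(.01,-.041,.140)
s,im,W=shot('side','s13')
im=cv2.imread('pics/s13.png')[130:290,180:340]; cv2.imwrite('pics/s13z.png',cv2.resize(im,None,fx=3,fy=3,interpolation=cv2.INTER_CUBIC))
"
```

```text
clk 23.2667 board [-0.0106 -0.0416] z 0.1691 yaw 89.99441572951234 zax [-0.013  0.048 -0.999] w 0.00022329420172081325
F board [-0.9  -0.42  0.04] q [-0.29  0.38 -0.01  1.21  0.04  1.1 ]
shift [-0.0008  0.0207  0.029 ]
```

View pics/s13z.png

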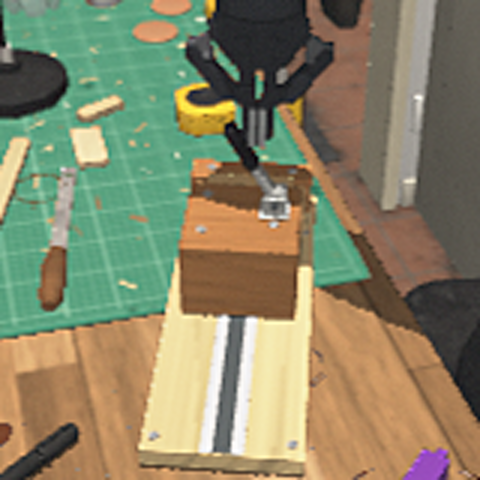

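Call:
{"op": "move_arm", "data": {
  "targets": "0 0.007 0.003 0; 0 0.006 0.004 0; 0 0.005 0.005 0; 0 0.004 0.005 0; 0 0.004 0.006 0; 0 0.003 0.006 0; 0 0.002 0.006 0; 0 0 0.004 0; 0 0 0 0"
}}

```text
clock: 24.07
tcp_pos: [0.6114, -0.0731, 0.1292]
ee_rot: [-1.99, -2.375, -0.043]
wrist_force: [-0.3, 0.7, 0.3]
width: -0.0001
```

```bash
python3 -c "
from st import *; st(.02,-.041,.125)
s,im,W=shot('side','s14')
im=cv2.imread('pics/s14.png')[130:290,180:340]; cv2.imwrite('pics/s14z.png',cv2.resize(im,None,fx=3,fy=3,interpolation=cv2.INTER_CUBIC))
"
```

```text
clk 24.0667 board [ 0.0178 -0.0393] z 0.1292 yaw 89.95433765483594 zax [-0.015  0.049 -0.999] w -0.0001284443061194003
F board [-0.12  0.77  0.28] q [-0.27  0.46  0.    1.15  0.04  1.12]
shift [-0.0019  0.0022  0.0041]
```

View pics/s14z.png

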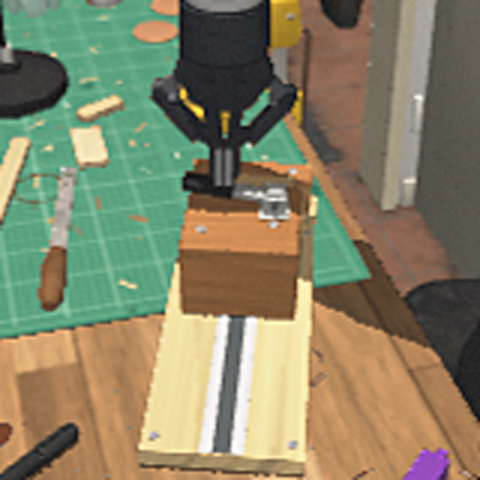

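Nearly flat. Press on down until the force rises.

Call:
{"op": "move_arm", "data": {
  "targets": "0 0.006 0 0; 0 0.006 0.001 0; 0 0 0.003 0; 0 0 0.003 0; 0 0 0.002 0; 0 0 0 0; 0 0 0 0"
}}

```text
clock: 24.7
tcp_pos: [0.6253, -0.071, 0.1247]
ee_rot: [-1.994, -2.38, -0.048]
wrist_force: [-1.8, 1.8, 15.1]
width: -0.0
```

Call:
{"op": "move_arm", "data": {
  "targets": "0 0 0.002 0; 0 0 0.001 0; 0 0 0 0; 0 0 0 0"
}}

```text
clock: 25.03
tcp_pos: [0.6255, -0.071, 0.1243]
ee_rot: [-1.995, -2.381, -0.049]
wrist_force: [-6.0, 1.9, 26.9]
width: 0.0001
```

Call:
{"op": "move_arm", "data": {
  "targets": "0 0 -0.01 0; 0 0 -0.03 0; 0 0 -0.035 0; -0.024 -0.011 0 0; -0.024 -0.011 0 0; -0.024 -0.011 0 0; 0 0 0 0; 0 0 0 0"
}}

```text
clock: 25.7
tcp_pos: [0.6042, -0.1521, 0.1894]
ee_rot: [-1.994, -2.373, -0.043]
wrist_force: [0.6, 0.8, 0.0]
width: -0.0003
```

```bash
python3 -c "
from st import *; st(0,-.107,.076)
s,im,W=shot('side','s15'); s1,im1,W1=shot('wrist','w15')
im=cv2.imread('pics/s15.png')[130:290,180:340]; cv2.imwrite('pics/s15z.png',cv2.resize(im,None,fx=3,fy=3,interpolation=cv2.INTER_CUBIC))
for n,W in (('side',W),('wrist',W1)):
  B=np.dstack([w2b(W),W[...,2:]])
  m=(B[...,2]>.105)&(B[...,2]<.2)&(B[...,1]<-.03)&(B[...,1]>-.054)&(abs(B[...,0])<.07)
  P=B[m]
  if len(P)<10: continue
  P=P[np.argsort(P[:,0])]
  for a in range(-50,70,12):
    q=P[(P[:,0]>a/1e3)&(P[:,0]<(a+12)/1e3)]
    if len(q): print(n,a,len(q),np.percentile(q[:,2],90).round(4))
"
```

```text
clk 25.7 board [-0.0032 -0.1159] z 0.1894 yaw 89.80165744527137 zax [-0.014  0.048 -0.999] w -0.0002858757036465669
F board [0.7  0.71 0.03] q [-0.39  0.45  0.14  1.29  0.04  1.  ]
shift [0.0032 0.0038 0.1137]
side -38 22 0.124
side -26 23 0.1239
side -14 24 0.1201
side -2 24 0.1209
side 10 26 0.1239
side 22 24 0.125
side 34 28 0.1251
side 46 19 0.1254
wrist -50 17 0.1181
wrist -38 446 0.1233
wrist -26 434 0.1222
wrist -14 315 0.119
wrist -2 322 0.1202
wrist 10 402 0.123
wrist 22 410 0.1238
wrist 34 412 0.1248
wrist 46 262 0.125
```

View pics/w15.png

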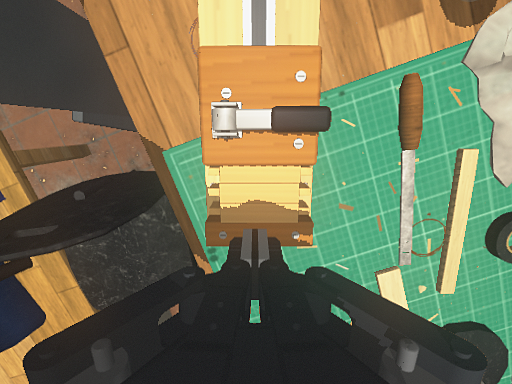

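View pics/s15z.png

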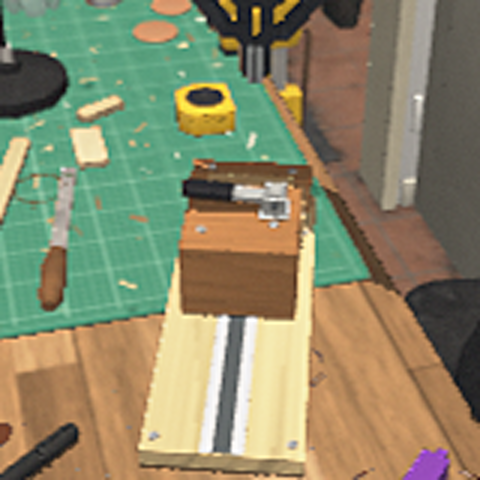

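Call:
{"op": "move_arm", "data": {
  "targets": "0.002 0.0038 0.036 0; 0 0 0.036 0; 0 0 0.03 0; 0 0 0.008 0; 0 0 0 0; 0 0 0 0"
}}

```text
clock: 26.3
tcp_pos: [0.607, -0.1424, 0.0809]
ee_rot: [-1.99, -2.377, -0.043]
wrist_force: [-0.1, 0.0, 0.5]
width: -0.0002
```

```bash
python3 -c "
from st import *; st(0,-.094,.076)"
```

```text
clk 26.3 board [ 0.0013 -0.1068] z 0.0809 yaw 90.0110622195678 zax [-0.014  0.048 -0.999] w -0.00015283502831057902
F board [-0.06  0.02  0.49] q [-0.38  0.51 -0.04  1.05  0.04  1.02]
shift [ 0.0125 -0.0013  0.0055]
```

Call:
{"op": "move_arm", "data": {
  "targets": "0.004 0 0.002 0; 0.003 0 0.001 0; 0.003 0 0 0; 0.001 0 0 0; 0 0 0 0; 0 0 0 0"
}}

```text
clock: 26.8
tcp_pos: [0.6049, -0.1321, 0.0783]
ee_rot: [-1.992, -2.377, -0.044]
wrist_force: [0.3, -0.5, -0.2]
width: -0.0001
```

Call:
{"op": "move_arm", "data": {
  "targets": "0.001 0 0 0; 0.001 0 0 0; 0 0 0 0; 0 0 0 0"
}}

```text
clock: 27.13
tcp_pos: [0.6042, -0.1301, 0.0778]
ee_rot: [-1.992, -2.376, -0.043]
wrist_force: [1.1, 0.5, -0.4]
width: 0.0
```

Call:
{"op": "move_arm", "data": {
  "targets": "0.001 0 0 0; 0.001 0 0 0; 0 0 0 0; 0 0 0 0"
}}

```text
clock: 27.47
tcp_pos: [0.6039, -0.128, 0.0779]
ee_rot: [-1.991, -2.376, -0.043]
wrist_force: [-0.2, 0.7, 0.4]
width: -0.0001
```

Call:
{"op": "move_arm", "data": {
  "targets": "0.001 0 0 0; 0.001 0 0 0; 0 0 0 0; 0 0 0 0"
}}

```text
clock: 27.8
tcp_pos: [0.6038, -0.1277, 0.078]
ee_rot: [-1.994, -2.376, -0.04]
wrist_force: [0.7, -4.9, -2.0]
width: 0.0001
```

Call:
{"op": "move_arm", "data": {
  "targets": "0.001 0 0 0; 0.001 0 0 0; 0 0 0 0; 0 0 0 0"
}}

```text
clock: 28.13
tcp_pos: [0.6039, -0.1276, 0.0781]
ee_rot: [-1.997, -2.377, -0.037]
wrist_force: [1.2, -10.2, -3.6]
width: -0.0
```

Call:
{"op": "move_arm", "data": {
  "targets": "0.001 0 0 0; 0.001 0 0 0; 0 0 0 0; 0 0 0 0"
}}

```text
clock: 28.47
tcp_pos: [0.6038, -0.1274, 0.0782]
ee_rot: [-2.0, -2.378, -0.034]
wrist_force: [1.6, -14.2, -5.1]
width: 0.0001
```

Call:
{"op": "move_arm", "data": {
  "targets": "-0.002 0 0 0; -0.003 0 0 0; -0.005 0 0 0; -0.006 0 -0.002 0; 0 0 -0.03 0; 0 0 -0.04 0; 0 0 -0.04 0; 0 0 -0.03 0; 0 0 0 0; 0 0 0 0; 0 0 0 0; 0 0 0 0"
}}

```text
clock: 29.47
tcp_pos: [0.6068, -0.1443, 0.2177]
ee_rot: [-1.99, -2.374, -0.042]
wrist_force: [0.2, -0.2, 0.1]
width: 0.0003
```

```bash
python3 -c "
from st import *; st()
s1,im1,W=shot('wrist','w16'); shot('scene','c16')
im=cv2.imread('pics/c16.png')[130:290,140:340]; cv2.imwrite('pics/c16z.png',cv2.resize(im,None,fx=3,fy=3,interpolation=cv2.INTER_CUBIC))
B=np.dstack([w2b(W),W[...,2:]])
m=(B[...,2]>.055)&(B[...,2]<.075)&(B[...,1]<-.07)&(B[...,1]>-.145)&(abs(B[...,0])<.07)
P=B[m]; print(P.min(0),P.max(0))
m=(B[...,2]>.094)&(B[...,2]<.104)&(B[...,1]<.06)&(B[...,1]>-.12)&(abs(B[...,0])<.07)
P=B[m]; print(P.min(0),P.max(0))
for y in (-135,-114,-92):
  m=(B[...,2]>.055)&(B[...,2]<.075)&(abs(B[...,1]*1e3-y)<7);q=B[m];print(y,len(q),q[:,0].min() if len(q) else 0,q[:,0].max() if len(q) else 0)
"
```

```text
clk 29.4667 board [ 0.0007 -0.1087] z 0.2177 yaw 89.95228403478366 zax [-0.016  0.049 -0.999] w 0.0002936686856041611
F board [ 0.21 -0.21  0.13] q [-0.38  0.44  0.2   1.36  0.04  1.01]
[-0.05481932 -0.14499297  0.05506684] [ 0.05485657 -0.08728584  0.06730348]
[-0.05296528 -0.08221833  0.09402705] [0.05175009 0.01662526 0.10343715]
-135 923 -0.05438695460822956 0.05419816955389464
-114 996 -0.05481932300736861 0.05456362625351132
-92 905 -0.05393409876365887 0.0548565662146597
```

View pics/c16z.png

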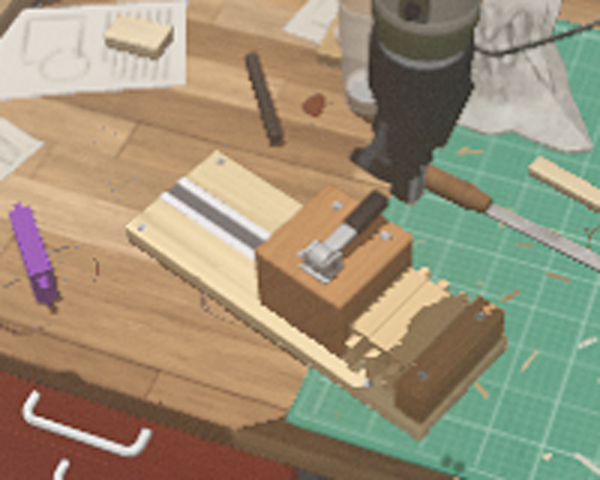

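View pics/w16.png

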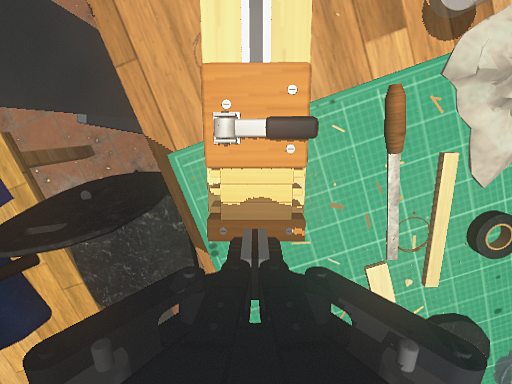

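```bash
python3 -c "
from h import *; close_job(); print(sense()['clock'])"
```

```text
the job is handed in; nothing more can be done
the job is handed in; nothing more can be done
```

The job is handed in: all three rails are ganged, the stop is locked, and the lock held in the push test. `close_job` gave no verdict, so what follows are my own checks.

- **Rails:** I stood rail_b and rail_c on edge behind rail_a. The last wrist-camera depth check puts all three centred across the board to within about 1 mm, and the pictures show them closed up against each other.
- **Stop:** I pushed it up until it stopped moving against about 13.6 N. Its front face now measures y = -0.082 m, against a nominal -0.081 m, with no visible gap.
- **Cam lever:** It is swung to its hard end, pressed down with about 27 N. It lies nearly flat on the stop.
- **Lock test:** I pushed the upper front of the stop back with force rising to about 14 N. The fingertip moved less than 1 mm after contact, and I then eased off.
- **Tools and robot:** I did not touch the tape measure, file, marker or purple look-alike, and the arm is clear of everything. The clock stood at about 29.5 s.

**Tool tilt:** While moving to rail_c, the wrist ran into a joint limit and the tool stayed tilted by about 0.05 rad from then on. I allowed for it in the later moves, and it made no visible difference to the result.

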